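Hold a spring clamp open astride the nest box front

ROBOT

A 6-joint arm with a two-finger parallel gripper is mounted at the origin on the work surface. World frame = base frame: x ahead of the robot, y to its left, z up, the work surface at z = 0. Lengths are in m, angles in degrees, forces in N, time in s.
With the tool pointing down it reaches from about 0.375 to 0.9 m from the base axis. Payload 3.1 kg.
Tool frame: the origin (TCP) lies on the centre line of the jaws, within the pads' length; the fingertips stand 25 mm ahead of it and the grasp point (between the pads) lies 6 mm ahead of it; y points along the fingers, x is the direction in which the jaws open and shut, and the axes are right-handed (so a half turn about y gives the same grasp; the last joint's range is limited). The gripper opens to 87 mm and grips with 3 to 60 N. Pads are 19 mm wide; open, the fingers measure 117 mm over their backs; the gripper's body (75 mm by 190 mm) begins 51 mm behind the grasp point.
Start: joints at [64.544, 30.224, 82.088, -0, 67.689, -10.227], TCP at [0.164, 0.603, 0.212] pointing down, gripper open.
Joint ranges: [-176.69, 176.69], [-43.24, 126.21], [12.49, 139.97], [-82, 262], [0, 151.66], [-163.58, 163.58]. Speed limits (degrees/s): [159.86, 159.86, 180, 180, 180, 180].

INTERFACE

Orientations are given as a 3x3 rotation matrix whose columns are the frame's x, y, z axes.
In Python, from rig import * gives the robot as it stands.
- The arm moves only by the tool play_rows, never from a script. Its argument "commands" is a list of rows, each a list of 2 entries, a list of its own where there are three numbers: the shift along the world's x, y, z in m, then the turn, a rotation vector about the world's x, y, z in rad. A call has 1 to 10 rows; each row is the pose to reach, as a shift and turn from the pose commanded when the call began; what a row does not reach only later rows make up. A row lasts 1/8 s, in which the tool goes at most 62.5 mm and 10.7 degrees, less where a joint would pass 70% of its speed; a pose out of reach is approached as far as the arm can. A call with a gripper value outside its range is refused whole. "gripper" is the finger opening in m, from 0 to 0.087, set as the call begins (left out, the last holds). The fingers move at their own pace and stop on an object; the grip force is fixed at half the most. Time passes only in rows, so rows that repeat a pose let the fingers close. It gives the time, the measured TCP pose, the force and the opening at its end, in the units of the state.
- read_state(): the state, without advancing time (a new reading comes with each control period).
- capture(name): name is "side" or "top"; returns a dict with "frame" (420x560x3 uint8, red, green, blue), "depth" (420x560 float32, m along the optical axis (not along the pixel's ray), 0 where there is no reading), "mtx" (3x3 intrinsics, pixels), "dist_coeffs" ([k1, k2, p1, p2, k3] as OpenCV has them; the pictures are not rectified), "cam_to_world" (4x4, takes a point from camera to world coordinates). Camera axes: x right, y down, z forward; pixel columns grow to the right and rows downward; lengths in m; the calibration is good to about 2 mm. A picture is of the moment at which its call begins.
- hand_in(): hands the job in, once; it reports no verdict.
The state is a dict: "time_s": time; "joint_positions": joint angles; "qvel": joint speeds; "tau": joint torques, N m; "position": TCP position; "tcp_rot": TCP orientation; "force": force on the tool from outside, world axes, zero at the start; "moment": the same for the moment, N m; "opening": opening from 0.0 (shut) to 1.0 (fully open).
Only numpy, scipy, OpenCV 4.12 (cv2) and the standard library are available. Lean on these libraries where they do the work, as an engineer would, in place of code of your own. Each camera call takes 0.05 s, during which the arm holds its last target. There are 200 camera calls.

TASK

I am about to glue a batten along the top of the nest box's front wall. Take the larger of the two spring clamps off the tool tray, squeezing it open on the tray wall before you lift it rather than dragging it off, and hold it gaping astride the top edge of the nest box's front wall (the low wall with the round hole), at the middle of the wall and square to it, one jaw well down on each side, touching neither side and open wide enough for wall and batten to fit between the jaws with room to spare. Finish there, still holding the clamp squeezed open for me, and leave the box and everything else on the bench where it is.

Things in the scene. Friction and masses are not known exactly. Their poses are not given: they have to be found in the camera images.
- clamp: Larger of two steel spring clamps, 115 mm tall, 100 g, clipped upright on the tray's far long wall, handles up, jaws down; two mirror-image arms on a pin, like a clothes peg. Origin: middle of the pin, 20 mm above the wall's edge, over its mid-plane. x along pin and wall, y the way handles are squeezed and jaws open, z up. Frame fixed in the +y arm: leans by half the added angle as it opens.
- clamp_handle (a point): Outer face of the larger clamp's +y handle, 50 mm above the pin. Handles: flat bars with black sleeves, 22 mm wide along x, from 13 to 75 mm above the pin. On the tray wall they lean apart: 50 mm over the outer faces at this height, 58 mm at the tops; squeezed parallel: 34 mm at every height. A steel coil 15 mm across, no wider than the handles, sits on the pin.
- clamp_arm (a joint): Opening angle between the larger clamp's arms, rad: 0 shut, 0.18 on a 6 mm wall, 0.50 handles parallel (jaw tips 19 mm apart), 0.72 at most. Squeezing the handles together above the pin spreads the jaws below it. Tip gap is about 40 mm times the angle less 1 mm. A spring shuts it: each handle needs 7 N on the wall and 12 N when parallel, 50 mm above the pin.
- clamp_tip1 (a point): Lower inner edge of the larger clamp's jaw pad on the +y arm, mid-width, 40 mm below the pin. The black pads are 23 mm wide along x and 13 mm high.
- clamp_tip2 (a point): The same point on the other jaw (-y arm).
- small_clamp: The smaller spring clamp, of the same make, 76 mm tall, clipped on the same tray wall at least 95 mm along from the larger one; its jaws open to 13 mm at most, too little for this job. Origin at its pin, 13 mm above the wall's top edge; axes as for the larger. Leave it clipped there.
- tray: Open tool tray of 6 mm ply, 200 mm (x) by 300 mm (y), walls 70 mm high, standing fixed on the bench. Origin: centre of its underside. The clamps are clipped on the long wall at +x (mid-plane 97 mm from the origin). The rasp and the bradawl lie in it.
- nest_box: Ply nest box, unfinished, no roof, open on top, loose on the bench, 750 g, outside 137 mm (x) by 134 mm (y). Front wall, at -x: 6 mm thick, 116 mm wide between the 9 mm sides, 175 mm high, with a 28 mm round hole centred 128 mm up. Back, at +x: 225 mm high; side tops slope up to it. Free room inside from front to back 122 mm. Origin: centre of its underside.
- front_edge (a point): Middle of the top edge of the nest box's front wall, in the wall's mid-plane, 175 mm above the bench. Axes as the nest box: x across the wall (-x outwards, +x into the box), y along the wall, z up.
- batten: The wooden batten to be glued later, 110 x 12 x 6 mm, lying on the bench; leave it. Origin: centre of its underside.
- drill: Cordless drill standing on its battery, 210 mm high, 200 mm long. Origin: centre of its underside. Bystander.
- bit_case: Flat red drill bit case, 90 x 150 x 45 mm. Origin: centre of its underside. Bystander.
- bradawl: Steel bradawl with turned wooden handle, 140 mm long, lying in the tray. Bystander.
- rasp: Wooden-handled rasp, 255 mm long, lying in the tray. Bystander.
- pots: Stacked pair of black plastic plant pots, 119 mm across, 127 mm high. Origin: centre of the underside. Bystander.
- glue: White wood glue bottle, 52 mm across, 150 mm high, standing. Origin: centre of its underside. Bystander.

How it is judged:
By the outcome, as a careful person would: the job done as asked, in the order asked, and still so for the second after the job is handed in, while the arm keeps its last pose, push and grip.
It also fails if it takes over 43 s, if anything falls off the work surface, if the arm or the gripper's body presses on something with over 40 N, if the wrist force passes 120 N, or if a joint passes its speed limit or range.

## Working session

There is one attempt and no reset: what is moved stays moved. The work goes in short steps, Python scripts to look and compute and a tool call to move; the robot and the scene stay as the last step left them, time stands still between calls to the robot, and variables do not carry over. Pictures are saved under pics/ and viewed, about 8 in all and at most 12, crops included, and the job is handed in when it is done.

Besides the shell and the picture viewer there is one more tool, called after "Emit:" as name(argument=value, ...), one argument or row to a line, values as JSON. play_rows: Moves the arm, as the interface text tells. Its arguments: {"type":"object","properties":{"commands":{"type":"array"},"gripper":{"type":"number"}},"required":["commands"]}

```bash
mkdir -p pics; cat > h.py <<'E'
from rig import *
import numpy as np, cv2
def grab(n,save=None):
    c=capture(n)
    if save: cv2.imwrite(f'pics/{save}.png',c['frame'][:,:,::-1])
    return c
def cloud(c):
    h,w=c['depth'].shape
    v,u=np.mgrid[:h,:w]
    p=cv2.undistortPoints(np.stack([u,v],-1).reshape(-1,1,2).astype(np.float64),c['mtx'],c['dist_coeffs']).reshape(h,w,2)
    d=c['depth'].astype(float)
    P=np.dstack([p[...,0]*d,p[...,1]*d,d])
    T=np.array(c['cam_to_world'])
    W=P@T[:3,:3].T+T[:3,3]
    W[d==0]=np.nan
    return W
E
python3 - <<'E'
from h import *
for n in('top','side'):
    c=grab(n,n+'0'); print(n,np.round(c['cam_to_world'],3).tolist(),c['mtx'].tolist()); np.savez(n+'0',**c)
    W=cloud(c); print(np.isnan(W[...,0]).mean())
print(read_state())
E
```

```text
top [[-0.014, -0.997, 0.074, 0.475], [-1.0, 0.014, -0.006, 0.051], [0.005, -0.074, -0.997, 1.686], [0.0, 0.0, 0.0, 1.0]] [[534.133402390792, 0.0, 280.9356289242933], [0.0, 534.133402390792, 207.0617485130695], [0.0, 0.0, 1.0]]
0.004009353741496599
side [[-0.934, -0.29, 0.21, 0.311], [-0.358, 0.728, -0.585, 0.787], [0.017, -0.621, -0.783, 1.113], [0.0, 0.0, 0.0, 1.0]] [[452.0852749717578, 0.0, 279.27532298571515], [0.0, 452.0852749717578, 212.85967509799903], [0.0, 0.0, 1.0]]
0.004077380952380952
{'time_s': 0.1, 'joint_positions': array([ 6.45431815e+01,  3.02750009e+01,  8.21477651e+01, -1.86973225e-03,
        6.76895568e+01, -1.02247721e+01]), 'qvel': array([-0.04607656, -0.09153069, -0.18006757, -0.06592336,  0.02709647,
        0.0660099 ]), 'tau': array([-2.91423221e-04, -4.40983307e+01, -1.77149999e+01,  6.35030586e-02,
        5.34059911e-02, -2.01602847e-05]), 'position': array([0.16386688, 0.60244043, 0.21096201]), 'tcp_rot': array([[ 2.62716116e-01, -8.15381900e-04, -9.64872830e-01],
       [ 9.64871235e-01, -1.78304177e-03,  2.62717188e-01],
       [-1.93462339e-03, -9.99998078e-01,  3.18304734e-04]]), 'force': array([0.03185996, 0.24420424, 0.13762164]), 'moment': array([-0.00896989,  0.01755725, -0.02860503]), 'opening': 0.9981184191990149}
```

View pics/top0.png

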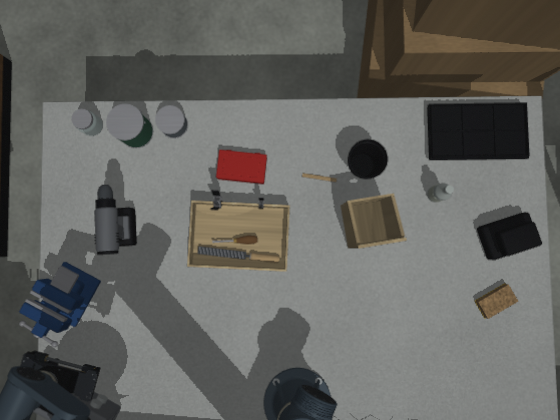

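View pics/side0.png

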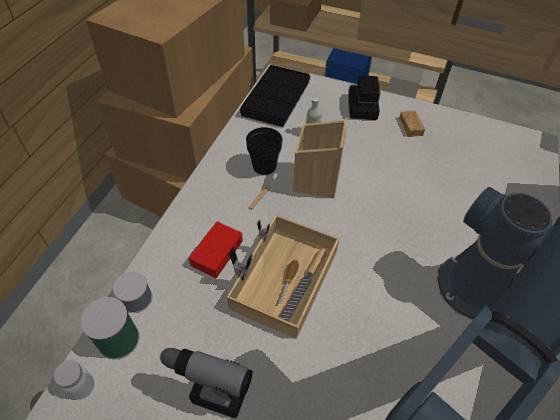

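The top view shows the tray at about (238,235). The larger clamp is on its far wall at about (215,198), the small one at (262,202), and the box is at (373,220). Next I'll measure from depth.

```bash
python3 - <<'E'
from h import *
for n in('top','side'):
    c=dict(np.load(n+'0.npz')); W=cloud(c)
    f=c['frame'].astype(int)
    X,Y,Z=W[...,0],W[...,1],W[...,2]
    # tray rim
    m=(X>0.3)&(X<0.62)&(Y>-0.02)&(Y<0.40)&(Z>0.060)&(Z<0.078)&(f[...,0]>f[...,2]+25)&(f[...,0]<2*f[...,1])
    r=cv2.minAreaRect(W[m][:,:2].astype(np.float32)); print(n,'tray',m.sum(),r)
    # clamps
    m=(X>0.42)&(X<0.65)&(Y>-0.0)&(Y<0.35)&(Z>0.082)&(Z<0.2)
    k,l,s,ce=cv2.connectedComponentsWithStats(m.astype(np.uint8))
    for i in range(1,k):
        q=W[l==i]
        if len(q)>8: print(' clamp',len(q),np.round(ce[i]),np.round(np.median(q,0),4),np.round(q.min(0),3),np.round(q.max(0),3))
    # box
    m=(X>0.35)&(X<0.65)&(Y>-0.36)&(Y<-0.05)&(Z>0.14)&(f[...,0]>f[...,2]+20)
    q=W[m]; r=cv2.minAreaRect(q[:,:2].astype(np.float32)); print(' box',len(q),r, cv2.boxPoints(r).round(3).tolist())
    for lo,hi in((.165,.18),(.18,.2),(.2,.215),(.215,.235)):
        g=q[(q[:,2]>lo)&(q[:,2]<hi)]; print(lo,len(g),np.round(np.median(g,0),3),np.round(g.min(0),3),np.round(g.max(0),3))
c=dict(np.load('top0.npz'))['frame'][:,:,::-1]; s=dict(np.load('side0.npz'))['frame'][:,:,::-1]
a=cv2.resize(c[180:280,180:300],None,fx=3.3,fy=3.3,interpolation=2);b=cv2.resize(c[180:260,330:420],(400,330),interpolation=2)
d=cv2.resize(s[205:285,215:315],(400,270),interpolation=2);e=cv2.resize(s[110:210,270:370],(396,270),interpolation=2)
cv2.imwrite('pics/crop.png',np.vstack([np.hstack([a[:330,:396],b]),np.hstack([d,e])]))
E
```

```text
top tray 590 ((0.5103403329849243, 0.17157070338726044), (0.29876741766929626, 0.1985577642917633), 86.31946563720703)
 clamp 133 [216. 200.] [0.6164 0.2323 0.1154] [0.582 0.221 0.084] [0.637 0.244 0.169]
 clamp 18 [260. 199.] [0.615  0.1021 0.1257] [0.612 0.096 0.09 ] [0.618 0.108 0.136]
 clamp 15 [260. 204.] [0.6034 0.1036 0.0887] [0.597 0.095 0.083] [0.606 0.11  0.099]
 box 628 ((0.5451610684394836, -0.2222576141357422), (0.13617680966854095, 0.13769517838954926), 8.551136016845703) [[0.46799999475479126, -0.164000004529953], [0.4880000054836273, -0.30000001192092896], [0.6230000257492065, -0.2800000011920929], [0.6019999980926514, -0.14399999380111694]]
0.165 139 [ 0.607 -0.223  0.176] [ 0.482 -0.29   0.165] [ 0.62  -0.146  0.18 ]
0.18 185 [ 0.564 -0.273  0.189] [ 0.479 -0.291  0.18 ] [ 0.617 -0.147  0.2  ]
0.2 116 [ 0.51  -0.212  0.207] [ 0.477 -0.298  0.2  ] [ 0.55  -0.157  0.215]
0.215 161 [ 0.482 -0.229  0.225] [ 0.468 -0.3    0.215] [ 0.511 -0.163  0.234]
side tray 984 ((0.5099742412567139, 0.1714233011007309), (0.3048432767391205, 0.20157137513160706), 86.43978881835938)
 clamp 99 [263. 229.] [0.6054 0.1037 0.0993] [0.586 0.093 0.082] [0.62  0.111 0.135]
 clamp 279 [240. 262.] [0.6196 0.2357 0.1154] [0.583 0.22  0.083] [0.64  0.246 0.166]
 box 1485 ((0.5442481637001038, -0.22093869745731354), (0.1374049037694931, 0.14293649792671204), 8.813047409057617) [[0.4650000035762787, -0.16099999845027924], [0.4869999885559082, -0.3019999861717224], [0.6230000257492065, -0.2809999883174896], [0.6010000109672546, -0.14000000059604645]]
0.165 388 [ 0.56  -0.186  0.174] [ 0.468 -0.292  0.165] [ 0.622 -0.142  0.18 ]
0.18 346 [ 0.533 -0.164  0.189] [ 0.467 -0.291  0.18 ] [ 0.602 -0.148  0.2  ]
0.2 124 [ 0.503 -0.168  0.206] [ 0.467 -0.295  0.2  ] [ 0.543 -0.156  0.215]
0.215 98 [ 0.48  -0.223  0.224] [ 0.467 -0.302  0.216] [ 0.496 -0.161  0.228]
```

View pics/crop.png

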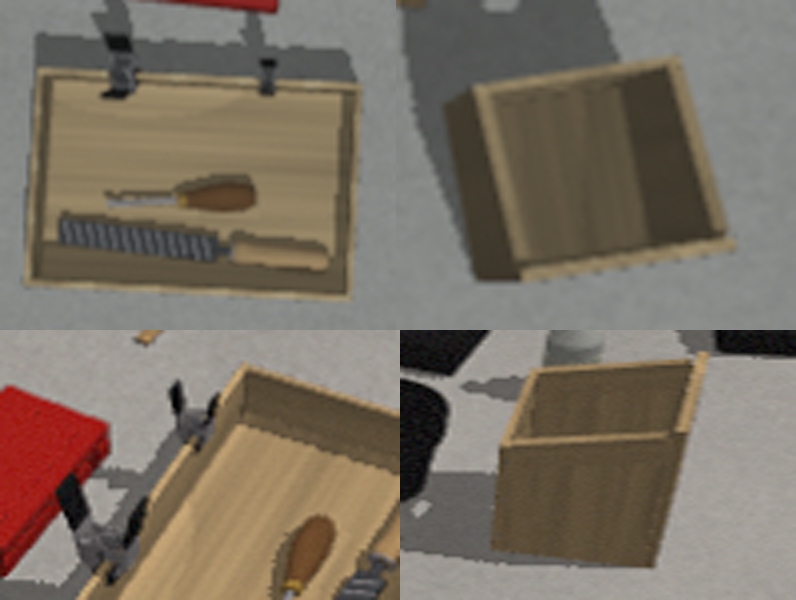

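Reading the crops:
- The larger clamp is at about (0.611, 0.233), and the tray is yawed about -3.7°.
- The box's tall back wall faces the robot, and the low front wall is on the far side at about (0.610, -0.212). The wall normal is about 8.5°.

I'll go above the clamp now.

Emit:
play_rows(
  commands=[
    [[0,0,0.03],[0,0,-0.1]],
    [[0.03,-0.025,0.06],[0,0,-0.25]],
    [[0.08,-0.066,0.07],[0,0,-0.4]],
    [[0.13,-0.108,0.07],[0,0,-0.55]],
    [[0.18,-0.149,0.07],[0,0,-0.7]],
    [[0.23,-0.19,0.07],[0,0,-0.85]],
    [[0.28,-0.232,0.07],[0,0,-1.0]],
    [[0.33,-0.273,0.07],[0,0,-1.15]],
    [[0.38,-0.315,0.07],[0,0,-1.3]],
    [[0.43,-0.356,0.07],[0,0,-1.37]],
  ],
  gripper=0.087,
)

```text
time_s: 1.35
position: [0.5798, 0.2582, 0.2814]
tcp_rot: [[0.998, -0.001, 0.068], [-0.068, 0.0, 0.998], [-0.001, -1.0, 0.0]]
force: [-0.3, 1.7, 0.8]
opening: 0.998
```

Emit:
play_rows(
  commands=[
    [[0.017,-0.014,0],[0,0,0]],
    [[0.017,-0.014,0],[0,0,0]],
    [[0.017,-0.014,0],[0,0,0]],
  ],
)

```text
time_s: 1.72
position: [0.594, 0.247, 0.2815]
tcp_rot: [[0.998, -0.002, 0.063], [-0.063, 0.0, 0.998], [-0.002, -1.0, 0.0]]
force: [-0.2, -0.7, -0.0]
opening: 1.001
```

```bash
python3 - <<'E'
from h import *
s=read_state(); print(s['time_s'],s['position'],s['tcp_rot'].round(4).tolist(),s['opening'],s['force'])
c0=dict(np.load('side0.npz'));t0=dict(np.load('top0.npz'))
# refine rim lines + clamp per camera, from start frames, in tray axes
for n,c in(('top',t0),('side',c0)):
    W=cloud(c);f=c['frame'].astype(int);X,Y,Z=[W[...,i] for i in range(3)]
    m=(X>0.595)&(X<0.63)&(Y>.04)&(Y<0.31)&(abs(Y-.104)>.02)&(abs(Y-.234)>.025)&(Z>0.064)&(Z<0.076)&(f[...,0]>f[...,2]+25)
    q=W[m]; p=np.polyfit(q[:,1],q[:,0],1); print(n,'rim',len(q),p,'x at y=.233',np.polyval(p,.233),'z',np.median(q[:,2]), 'res',np.std(q[:,0]-np.polyval(p,q[:,1])))
    m=(X>0.55)&(X<0.66)&(Y>.21)&(Y<0.26)&(Z>0.1)&(Z<0.175)
    q=W[m]; th=np.arctan(p[0]); r=np.array([-np.sin(th),0])
    u=np.array([np.cos(th),-np.sin(th)]); w=np.array([np.sin(th),np.cos(th)])
    d=(q[:,:2]-[np.polyval(p,.233),.233]); a=d@u; b=d@w
    for lo,hi in((.1,.12),(.12,.14),(.14,.155),(.155,.175)):
        k=(q[:,2]>lo)&(q[:,2]<hi)
        if k.sum(): print(lo,k.sum(),'across',np.round(np.percentile(a[k],[0,10,50,90,100]),4),'along',np.round(np.percentile(b[k],[0,5,50,95,100]),4))
    v,u_=np.nonzero(m); print('px',u_.min(),u_.max(),v.min(),v.max())
for n in('top','side'): grab(n,n+'1')
a=cv2.imread('pics/top1.png')[160:240,170:280];b=cv2.imread('pics/side1.png')[180:310,190:330]
cv2.imwrite('pics/c1.png',np.hstack([cv2.resize(a,(400,400)),cv2.resize(b,(400,400))]))
E
```

```text
1.725 [0.59400057 0.24695813 0.2815187 ] [[0.998, -0.0021, 0.0632], [-0.0632, 0.0004, 0.998], [-0.0021, -1.0, 0.0003]] 1.0014549308349168 [-0.16491518 -0.69948113 -0.02785877]
top rim 112 [0.06346172 0.59571251] x at y=.233 0.6104990922276073 z 0.06957977352755707 res 0.0017848866170416143
0.1 28 across [-0.0166 -0.0156 -0.0007  0.0166  0.019 ] along [-0.0091 -0.0088  0.0007  0.0101  0.0105]
0.12 16 across [-0.0229 -0.0187  0.0184  0.0203  0.0211] along [-0.01   -0.0099 -0.0001  0.0096  0.0101]
0.14 15 across [-0.022  -0.0215  0.0214  0.022   0.024 ] along [-0.0093 -0.0088 -0.0026  0.0095  0.0112]
0.155 30 across [-0.0282 -0.028   0.0005  0.0263  0.0267] along [-0.0104 -0.0102 -0.0005  0.0084  0.0096]
px 210 219 191 210
side rim 111 [0.06669743 0.59493715] x at y=.233 0.6104776508063182 z 0.0696407166890407 res 0.001982730298078988
0.1 52 across [-0.0214 -0.0185  0.016   0.0183  0.0206] along [-0.0097 -0.0084  0.0035  0.0114  0.0119]
0.12 50 across [-0.0237 -0.0222  0.0193  0.0222  0.0234] along [-0.01   -0.0087  0.0031  0.011   0.0114]
0.14 33 across [-0.0261 -0.0255  0.0225  0.0246  0.025 ] along [-0.0109 -0.0094  0.005   0.0113  0.0118]
0.155 44 across [-0.0279 -0.0272  0.0235  0.0273  0.0289] along [-0.0109 -0.0086  0.0024  0.0112  0.0129]
px 229 252 247 271
```

View pics/c1.png

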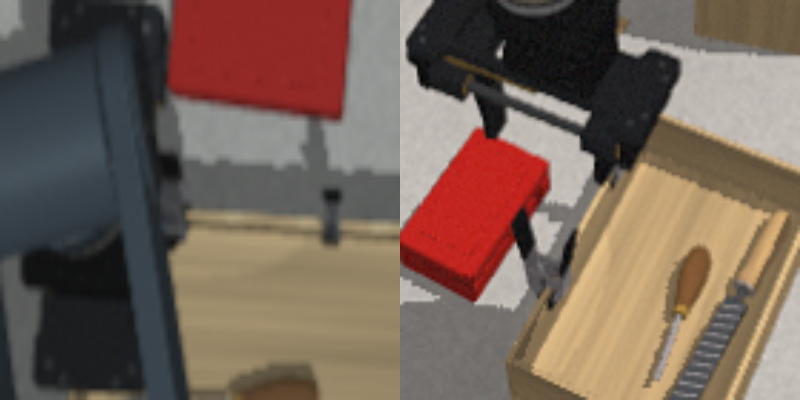

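The side view shows the fingers above the clamp with the clamp intact. I'll centre over it and descend astride the handles, since there is 14 mm of clearance on each side.

Emit:
play_rows(
  commands=[
    [[0.009,-0.007,0],[0,0,0]],
    [[0.0165,-0.0135,-0.01],[0,0,0]],
    [[0.0165,-0.0135,-0.03],[0,0,0]],
    [[0.0165,-0.0135,-0.055],[0,0,0]],
    [[0.0165,-0.0135,-0.08],[0,0,0]],
    [[0.0165,-0.0135,-0.105],[0,0,0]],
    [[0.0165,-0.0135,-0.125],[0,0,0]],
    [[0.0165,-0.0135,-0.1355],[0,0,0]],
    [[0.0165,-0.0135,-0.1355],[0,0,0]],
    [[0.0165,-0.0135,-0.1355],[0,0,0]],
  ],
)

```text
time_s: 3.08
position: [0.613, 0.2323, 0.1471]
tcp_rot: [[0.998, 0.002, 0.065], [-0.065, 0.0, 0.998], [0.002, -1.0, 0.0]]
force: [-1.0, -0.5, -0.1]
opening: 1.003
```

```bash
python3 - <<'E'
from h import *
s=read_state(); p=s['position'];print(s['time_s'],p,s['opening'],s['force'])
c=grab('side','side2'); W=cloud(c); np.savez('side2',**c)
th=-0.0635; u=np.array([np.cos(th),np.sin(th)]); w=np.array([-np.sin(th),np.cos(th)])
d=W[...,:2]-[.6105,.2335]; A=d@u;B=d@w;Z=W[...,2]
for lo,hi in((.1,.12),(.12,.135),(.135,.15),(.15,.165),(.165,.18)):
    k=(abs(B)<.03)&(abs(A)<.08)&(Z>lo)&(Z<hi); 
    print(lo,k.sum()); print(np.histogram(A[k],bins=np.arange(-.07,.071,.005))[0]); print(np.percentile(B[k&(A>.035)],[0,50,100]) if (k&(A>.035)).any() else '')
b=cv2.imread('pics/side2.png')[190:310,190:330]
cv2.imwrite('pics/c2.png',cv2.resize(b,(700,600)))
E
```

```text
3.075 [0.61303842 0.23225002 0.14712092] 1.003151078543035 [-1.02827316 -0.50481045 -0.07645315]
0.1 46
[ 0  0  0  0  0  0  0  0  0  3  8  2  2  0  3  1  3 24  0  0  0  0  0  0
  0  0  0  0]

0.12 36
[ 0  0  0  0  0  0  0  0  0  7  2  0  0  0  0  0  0 16 11  0  0  0  0  0
  0  0  0  0]

0.135 42
[ 0  0  0  0  0  0  0  0  4  8  1  0  0  0  0  0  0  2 24  3  0  0  0  0
  0  0  0  0]

0.15 62
[ 0  0  0  4  3  0  0  0 12  5  0  0  0  0  0  0  0  0 14 13  1  0  2  6
  2  0  0  0]
[-0.00832866  0.00773437  0.01018319]
0.165 46
[ 0  0  0  5  7  6  0  0  1  0  0  0  0  0  0  0  0  0  1  0  0  0  5 17
  4  0  0  0]
[-0.00608551  0.00577779  0.00974228]
```

View pics/c2.png

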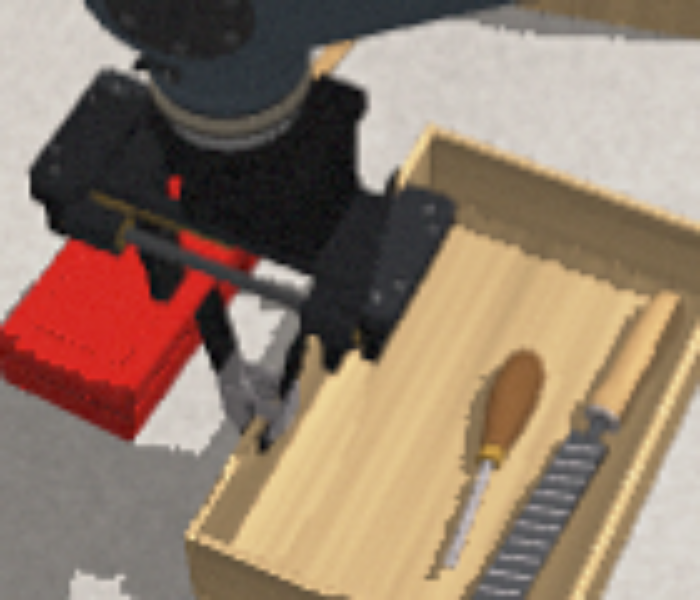

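```bash
python3 - <<'E'
from h import *
s=read_state(); p=s['position'];R=s['tcp_rot'];print(s['time_s'],p,s['joint_positions'])
c=grab('side'); W=cloud(c)
T=np.linalg.inv(c['cam_to_world'])
im=cv2.resize(c['frame'][190:310,190:330][:,:,::-1],(700,600),interpolation=2)
for a in(-.0585,-.0435,.0435,.0585):
    for b,col in((-.05,(255,0,0)),(0,(0,255,255)),(.025,(0,0,255))):
        q=p+R@[a,b,0]; q=T[:3,:3]@q+T[:3,3]
        px=cv2.projectPoints(q.reshape(1,3),np.zeros(3),np.zeros(3),c['mtx'],c['dist_coeffs'])[0].ravel()
        print(a,b,px.round(1),'pred depth',q[2].round(3),'depth',c['depth'][int(round(px[1])),int(round(px[0]))])
        cv2.circle(im,tuple(int(x) for x in (px-[190,190]+.5)*5),4,col,-1)
cv2.imwrite('pics/c3.png',im)
th=-0.0635; u=np.array([np.cos(th),np.sin(th)]); w=np.array([-np.sin(th),np.cos(th)])
d=W[...,:2]-[.6105,.2335]; A=d@u;B=d@w;Z=W[...,2]
for sgn in(-1,1):
    k=(abs(B)<.04)&(A*sgn>.036)&(A*sgn<.075)&(Z>.085)&(Z<.2); print(sgn,k.sum(),np.sort(Z[k])[:12].round(3),np.percentile(A[k],[0,5,50,95,100]).round(4),np.percentile(B[k],[0,50,100]).round(4))
E
```

```text
3.125 [0.61308064 0.23231181 0.14737406] [ 1.10058584e+01  3.66543532e+01  8.09066499e+01 -7.72871381e-04
  6.23173707e+01  1.47329245e+01]
-0.0585 -0.05 [260.4 253.3] pred depth 1.091 depth 1.0241189
-0.0585 0 [260.7 264.3] pred depth 1.13 depth 1.2935086
-0.0585 0.025 [260.8 269.5] pred depth 1.15 depth 1.2821991
-0.0435 -0.05 [254.8 251. ] pred depth 1.095 depth 1.0294436
-0.0435 0 [255.3 262.1] pred depth 1.134 depth 1.1124364
-0.0435 0.025 [255.5 267.3] pred depth 1.153 depth 1.289927
0.0435 -0.05 [223.4 238.4] pred depth 1.116 depth 1.0569669
0.0435 0 [224.9 249.6] pred depth 1.155 depth 1.275553
0.0435 0.025 [225.6 255. ] pred depth 1.175 depth 1.2674001
0.0585 -0.05 [218.1 236.2] pred depth 1.12 depth 1.0604125
0.0585 0 [219.8 247.5] pred depth 1.159 depth 1.1359439
0.0585 0.025 [220.6 252.9] pred depth 1.178 depth 1.2662344
-1 28 [0.157 0.16  0.16  0.161 0.161 0.161 0.163 0.163 0.163 0.166 0.166 0.168] [-0.0526 -0.051  -0.0486 -0.0423 -0.0416] [-0.0024  0.0084  0.0114]
1 62 [0.156 0.158 0.158 0.161 0.161 0.161 0.162 0.162 0.162 0.163 0.165 0.166] [0.0438 0.0444 0.0471 0.054  0.0562] [-0.0093  0.0078  0.0112]
```

View pics/c3.png

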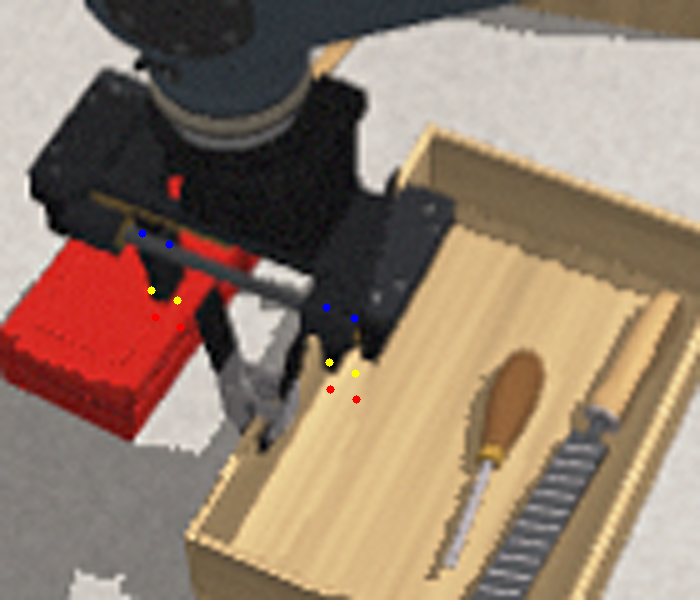

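```bash
python3 - <<'E'
from h import *
s=read_state(); p=s['position'];R=s['tcp_rot']
for n in('side','top'):
    c=grab(n); W=cloud(c)
    L=(W-p)@R  # tool coords: x open, y ahead, z
    k=(abs(L[...,0])<.12)&(abs(L[...,2])<.06)&(L[...,1]<.04)&(L[...,1]>-.2)
    print(n,'rows: tool-y bin, x range, z range')
    for y in np.arange(-.15,.04,.01):
        q=L[k&(L[...,1]>=y)&(L[...,1]<y+.01)]
        if len(q): print(f'{y:.2f}',len(q),q[:,0].min().round(3),q[:,0].max().round(3),q[:,2].min().round(3),q[:,2].max().round(3), np.histogram(q[:,0],bins=np.arange(-.1,.101,.02))[0])
c=grab('side')
print(c['frame'][244:258,216:232].sum(2))
E
```

```text
side rows: tool-y bin, x range, z range
-0.15 91 -0.052 0.014 -0.021 0.028 [ 0  0 32 15 29 15  0  0  0  0]
-0.14 106 -0.052 0.016 -0.021 0.028 [ 0  0 43 28 19 16  0  0  0  0]
-0.13 951 -0.097 0.095 -0.038 0.039 [198 201 102  21  17  21  30  29 188 144]
-0.12 167 -0.097 0.091 -0.028 0.038 [40 10 12 11 13 12 11 15 33 10]
-0.11 295 -0.094 0.092 -0.032 0.039 [18 39 36  6  7  7  8 97 67 10]
-0.10 199 -0.088 0.086 -0.011 0.039 [ 8 15 16 23 27 26 26 36 17  5]
-0.09 52 -0.089 0.084 -0.018 0.038 [15  9  3  0  0  0  0 14  8  3]
-0.08 5 0.047 0.048 -0.01 0.014 [0 0 0 0 0 0 0 5 0 0]
-0.07 9 0.043 0.048 -0.003 0.007 [0 0 0 0 0 0 0 9 0 0]
-0.06 12 0.041 0.055 -0.008 0.012 [ 0  0  0  0  0  0  0 12  0  0]
-0.05 13 0.042 0.053 -0.007 0.012 [ 0  0  0  0  0  0  0 13  0  0]
-0.04 22 -0.054 0.051 -0.002 0.011 [ 0  0  8  0  0  0  0 14  0  0]
-0.03 27 -0.054 0.049 -0.007 0.013 [ 0  0 11  0  0  0  0 16  0  0]
-0.02 54 -0.054 0.052 -0.008 0.013 [ 0  0  9 12  0  1 18 14  0  0]
-0.01 26 -0.03 0.025 -0.01 0.012 [ 0  0  0  9  0  2 15  0  0  0]
0.00 25 -0.027 0.023 -0.01 0.012 [ 0  0  0  6  0 13  6  0  0  0]
0.01
[... 907 characters left out ...]
 135 280 286 280 273 280 270]
 [293 294 298 291 108  67  77  69 104 233 300 293 286 287 279 192]
 [285 276 293 290 157  22  82  79 187 283 290 293 283 292 209 117]
 [291 288 280 296 264 209 215 182 275 297 288 286 295 273 135  61]
 [279 290 294 296 290 284 266 268 292 284 296 290 276 173  73  81]
 [295 288 290 284 283 287 297 286 283 283 293 285 233  93  77  54]
 [286 295 291 286 290 277 278 283 285 282 274 249 208  55  77  49]
 [288 287 291 287 276 265 289 286 284 267 260 220 205 137  71  81]
 [289 293 281 298 294 291 281 278 291 283 232 207 203 128  61  66]
 [292 280 304 290 285 295 285 295 263 237 208 169 183 189  42  58]
 [285 299 295 281 289 281 283 281 241 201 185 254 197 186 103  45]]
```

Both the fingertips and the gripper body appear about 34 mm farther back along the tool axis than the stated TCP implies. Fingertips are seen at z ≈ 0.155, but the state says 0.122. I trust the cameras, so I'll go 34 mm lower in small steps while watching the force, with a small -1.5 mm centring shift.

Emit:
play_rows(
  commands=[
    [[-0.0015,0,-0.006],[0,0,0]],
    [[-0.0015,0,-0.012],[0,0,0]],
    [[-0.0015,0,-0.018],[0,0,0]],
    [[-0.0015,0,-0.018],[0,0,0]],
  ],
)

```text
time_s: 3.82
position: [0.6101, 0.2321, 0.1274]
tcp_rot: [[0.998, -0.002, 0.065], [-0.065, -0.0, 0.998], [-0.002, -1.0, -0.0]]
force: [0.0, -0.1, 0.4]
opening: 1.0
```

Emit:
play_rows(
  commands=[
    [[0,0,-0.006],[0,0,0]],
    [[0,0,-0.012],[0,0,0]],
    [[0,0,-0.016],[0,0,0]],
    [[0,0,-0.016],[0,0,0]],
  ],
)

```text
time_s: 4.32
position: [0.6104, 0.2321, 0.1118]
tcp_rot: [[0.998, -0.001, 0.065], [-0.065, -0.0, 0.998], [-0.001, -1.0, -0.0]]
force: [0.1, -0.3, -0.1]
opening: 1.001
```

```bash
cat > tool.py <<'E'
from h import *
def prof(y0=-.1,y1=.12):
    s=read_state(); p=s['position'];R=s['tcp_rot'];print(s['time_s'],p.round(4),s['opening'],s['force'].round(1),R[:,0].round(4))
    c=grab('side'); W=cloud(c); L=(W-p)@R
    k=(abs(L[...,0])<.07)&(abs(L[...,2])<.016)
    for y in np.arange(y0,y1,.01):
        q=L[k&(L[...,1]>=y)&(L[...,1]<y+.01)]
        if len(q): print(f'{y:.2f} z{p[2]-y-.005:.3f}',len(q),'tz',q[:,2].min().round(3),q[:,2].max().round(3), np.histogram(q[:,0],bins=np.arange(-.07,.071,.005))[0])
    return c,W,L
E
python3 - <<'E'
from tool import *
prof(-.06,.1)
E
```

```text
4.325 [0.6104 0.2321 0.1118] 1.001129172359966 [ 0.1 -0.3 -0.1] [ 0.9979 -0.065  -0.001 ]
-0.06 z0.167 19 tz -0.005 0.013 [0 0 0 0 0 0 0 0 2 1 0 0 0 0 0 0 0 0 2 5 0 0 4 4 1 0 0 0]
-0.05 z0.157 26 tz -0.01 0.013 [0 0 0 0 0 0 0 0 5 3 0 0 0 0 0 0 0 0 6 2 0 0 6 3 1 0 0 0]
-0.04 z0.147 38 tz -0.011 0.013 [ 0  0  0  4  1  0  0  0  5  3  0  0  0  0  0  0  0  0 10  2  0  0  8  4
  1  0  0  0]
-0.03 z0.137 44 tz -0.007 0.012 [ 0  0  0  3  4  0  0  0  0  5  1  0  0  0  0  0  0  5 10  1  0  0 10  5
  0  0  0  0]
-0.02 z0.127 43 tz -0.006 0.013 [0 0 0 5 2 0 0 0 0 5 4 0 0 0 0 0 0 7 6 0 0 0 8 5 1 0 0 0]
-0.01 z0.117 23 tz -0.008 0.012 [ 0  0  0  1  0  0  0  0  0  3  1  0  0  0  0  0  0 17  1  0  0  0  0  0
  0  0  0  0]
0.00 z0.107 22 tz -0.008 0.011 [ 0  0  0  0  0  0  0  0  0  0  6  1  0  0  0  0  1 13  1  0  0  0  0  0
  0  0  0  0]
0.01 z0.097 82 tz -0.01 0.014 [ 0  0  0  0  0  0  0  0  0  0  9  3 11 16 16 11  7  9  0  0  0  0  0  0
  0  0  0  0]
0.02 z0.087 30 tz -0.011 0.014 [0 0 0 0 0 0 0 0 0 0 9 2 3 3 1 2 4 6 0 0 0 0 0 0 0 0 0 0]
0.03 z0.077 14 tz -0.01 0.012 [0 0 0 0 0 0 0 0 0 0 3 2 0 0 0 0 4 5 0 0 0 0 0 0 0 0 0 0]
0.04 z0.067 37 tz -0.012 0.015 [ 0  0  0  0  0  0  0  0  0  0  0  1  4 12  6  8  5  1  0  0  0  0  0  0
  0  0  0  0]
0.05 z0.057 7 tz 0.006 0.015 [0 0 0 0 0 0 0 0 0 0 0 0 3 4 0 0 0 0 0 0 0 0 0 0 0 0 0 0]
0.06 z0.047 4 tz 0.009 0.016 [0 0 0 0 0 0 0 0 0 0 0 0 0 4 0 0 0 0 0 0 0 0 0 0 0 0 0 0]
0.07 z0.037 5 tz -0.008 0.015 [0 0 0 0 0 0 0 0 0 0 0 0 0 5 0 0 0 0 0 0 0 0 0 0 0 0 0 0]
0.08 z0.027 9 tz -0.012 0.014 [0 0 0 0 0 0 0 0 0 0 0 0 0 9 0 0 0 0 0 0 0 0 0 0 0 0 0 0]
0.09 z0.017 13 tz -0.012 0.014 [ 0  0  0  0  0  0  0  0  0  0  0  1  0 12  0  0  0  0  0  0  0  0  0  0
  0  0  0  0]
```

Fingers now reach z ≈ 0.122, with pads on the upper handles and no contact yet. Next I'll squeeze in stages while watching for side force.

Emit:
play_rows(
  commands=[
    [[0,0,0],[0,0,0]],
    [[0,0,0],[0,0,0]],
    [[0,0,0],[0,0,0]],
    [[0,0,0],[0,0,0]],
  ],
  gripper=0.058,
)

```text
time_s: 4.88
position: [0.611, 0.2322, 0.1125]
tcp_rot: [[0.998, 0.001, 0.065], [-0.065, 0.0, 0.998], [0.001, -1.0, 0.0]]
force: [-0.0, -0.5, 0.2]
opening: 0.686
```

Emit:
play_rows(
  commands=[
    [[0,0,0],[0,0,0]],
    [[0,0,0],[0,0,0]],
    [[0,0,0],[0,0,0]],
  ],
  gripper=0.05,
)

```text
time_s: 5.25
position: [0.6104, 0.2322, 0.1121]
tcp_rot: [[0.998, -0.001, 0.065], [-0.065, -0.0, 0.998], [-0.001, -1.0, -0.0]]
force: [-0.4, 0.1, -0.5]
opening: 0.577
```

Emit:
play_rows(
  commands=[
    [[0,0,0],[0,0,0]],
    [[0,0,0],[0,0,0]],
    [[0,0,0],[0,0,0]],
  ],
  gripper=0.045,
)

```text
time_s: 5.62
position: [0.6107, 0.2322, 0.1123]
tcp_rot: [[0.998, -0.0, 0.065], [-0.065, -0.0, 0.998], [-0.0, -1.0, -0.0]]
force: [0.5, 0.1, -1.1]
opening: 0.518
```

Emit:
play_rows(
  commands=[
    [[0,0,0],[0,0,0]],
    [[0,0,0],[0,0,0]],
    [[0,0,0],[0,0,0]],
  ],
  gripper=0.038,
)

```text
time_s: 6.0
position: [0.6108, 0.2322, 0.1124]
tcp_rot: [[0.998, 0.0, 0.065], [-0.065, 0.0, 0.998], [0.0, -1.0, 0.0]]
force: [-1.0, 0.2, -0.4]
opening: 0.443
```

Emit:
play_rows(
  commands=[
    [[0,0,0],[0,0,0]],
    [[0,0,0],[0,0,0]],
    [[0,0,0],[0,0,0]],
    [[0,0,0],[0,0,0]],
  ],
  gripper=0.033,
)

```text
time_s: 6.5
position: [0.6108, 0.2322, 0.1124]
tcp_rot: [[0.998, 0.0, 0.065], [-0.065, 0.0, 0.998], [0.0, -1.0, 0.0]]
force: [0.7, -0.3, -0.6]
opening: 0.382
```

```bash
python3 - <<'E'
from tool import *
c,W,L=prof(-.06,.06)
cv2.imwrite('pics/c4.png',cv2.resize(c['frame'][200:300,200:320][:,:,::-1],(720,600),interpolation=2))
E
```

```text
6.5 [0.6108 0.2322 0.1124] 0.3821483664349146 [ 0.7 -0.3 -0.6] [ 0.9979 -0.065   0.    ]
-0.06 z0.167 10 tz -0.006 0.011 [0 0 0 0 0 0 0 0 0 0 0 0 0 0 0 1 3 4 1 1 0 0 0 0 0 0 0 0]
-0.05 z0.157 21 tz -0.006 0.012 [0 0 0 0 0 0 0 0 0 0 0 0 0 0 0 2 7 7 4 1 0 0 0 0 0 0 0 0]
-0.04 z0.147 20 tz 0.002 0.013 [0 0 0 0 0 0 0 0 2 1 4 0 0 0 0 0 7 2 3 1 0 0 0 0 0 0 0 0]
-0.03 z0.137 29 tz -0.003 0.013 [0 0 0 0 0 0 0 0 4 1 5 1 0 0 0 3 9 1 5 0 0 0 0 0 0 0 0 0]
-0.02 z0.127 33 tz -0.008 0.014 [ 0  0  0  0  0  0  0  0  4  3  4  2  0  0  0  3 11  2  4  0  0  0  0  0
  0  0  0  0]
-0.01 z0.117 12 tz -0.007 0.012 [0 0 0 0 0 0 0 0 0 0 3 0 0 0 0 0 9 0 0 0 0 0 0 0 0 0 0 0]
0.00 z0.107 14 tz -0.008 0.012 [0 0 0 0 0 0 0 0 0 0 5 0 0 0 0 0 9 0 0 0 0 0 0 0 0 0 0 0]
0.01 z0.097 49 tz -0.008 0.012 [ 0  0  0  0  0  0  0  0  0  0 13  2  4  9  6  5  9  1  0  0  0  0  0  0
  0  0  0  0]
0.02 z0.087 55 tz -0.01 0.013 [ 0  0  0  0  0  0  0  0  0  4 10  5  6  5 10  8  3  4  0  0  0  0  0  0
  0  0  0  0]
0.03 z0.077 19 tz -0.008 0.012 [0 0 0 0 0 0 0 0 0 6 2 0 1 1 1 0 3 5 0 0 0 0 0 0 0 0 0 0]
0.04 z0.067 27 tz -0.009 0.016 [0 0 0 0 0 0 0 0 0 0 3 2 0 7 4 1 7 3 0 0 0 0 0 0 0 0 0 0]
0.05 z0.057 25 tz 0.001 0.013 [0 0 0 0 0 0 0 0 0 0 0 9 1 5 0 7 3 0 0 0 0 0 0 0 0 0 0 0]
```

View pics/c4.png

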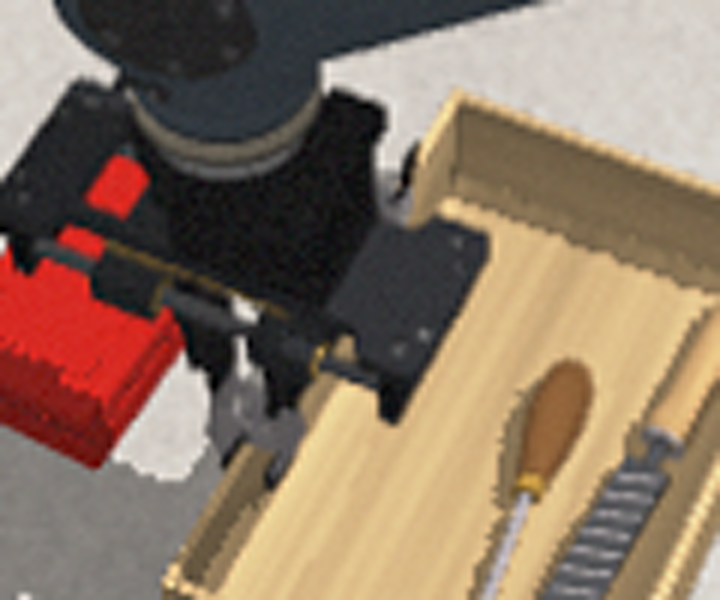

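The view shows the handles squeezed parallel (fingers near (210,340) and (290,360)) and the jaws clear on both sides of the tray wall. Now lift straight up.

Emit:
play_rows(
  commands=[
    [[0,0,0.006],[0,0,0]],
    [[0,0,0.014],[0,0,0]],
    [[0,0,0.024],[0,0,0]],
    [[0,0,0.04],[0,0,0]],
    [[0,0,0.065],[0,0,0]],
    [[0,0,0.095],[0,0,0]],
    [[0,0,0.13],[0,0,0]],
    [[0,0,0.17],[0,0,0]],
    [[0,0,0.205],[0,0,0]],
    [[0,0,0.22],[0,0,0]],
  ],
)

```text
time_s: 7.8
position: [0.6117, 0.2325, 0.3361]
tcp_rot: [[0.998, 0.006, 0.065], [-0.065, 0.001, 0.998], [0.006, -1.0, 0.001]]
force: [0.3, -0.4, -0.4]
opening: 0.382
```

Emit:
play_rows(
  commands=[
    [[0,-0.02,0],[0,0,0.01]],
    [[0,-0.055,0],[0,0,0.03]],
    [[0,-0.1,0],[0,0,0.05]],
    [[0,-0.15,0],[0,0,0.08]],
    [[0,-0.2,0],[0,0,0.11]],
    [[0,-0.25,0],[0,0,0.135]],
    [[0,-0.3,0],[0,0,0.16]],
    [[0,-0.35,0],[0,0,0.185]],
    [[0,-0.395,0],[0,0,0.205]],
    [[0,-0.43,0],[0,0,0.213]],
  ],
)

```text
time_s: 9.05
position: [0.61, -0.1996, 0.3315]
tcp_rot: [[0.989, -0.002, -0.146], [0.146, 0.001, 0.989], [-0.002, -1.0, 0.001]]
force: [-0.1, 0.3, -1.4]
opening: 0.378
```

Emit:
play_rows(
  commands=[
    [[0,-0.01,0],[0,0,0]],
    [[0,-0.014,0],[0,0,0]],
    [[0,-0.014,0],[0,0,0]],
    [[0,-0.014,0],[0,0,0]],
  ],
)

```text
time_s: 9.55
position: [0.6108, -0.2104, 0.3325]
tcp_rot: [[0.989, -0.0, -0.149], [0.149, 0.0, 0.989], [0.0, -1.0, 0.0]]
force: [-0.4, -0.1, -0.8]
opening: 0.382
```

```bash
python3 - <<'E'
from tool import *
c,W,L=prof(-.06,.08)
a=cv2.resize(c['frame'][60:210,240:390][:,:,::-1],(400,400),interpolation=2)
t=grab('top'); b=cv2.resize(t['frame'][150:270,310:430][:,:,::-1],(400,400),interpolation=2)
cv2.imwrite('pics/c5.png',np.hstack([a,b]))
# front wall from start frames (unoccluded): rim points near front
for n in('top','side'):
    c0=dict(np.load(n+'0.npz'));W0=cloud(c0)
    th=np.radians(8.6);u=np.array([np.cos(th),np.sin(th)]);w=np.array([-np.sin(th),np.cos(th)])
    d=W0[...,:2]-[.6095,-.2125];A=d@u;B=d@w;Z=W0[...,2]
    k=(abs(A)<.009)&(abs(B)<.055)&(Z>.168)&(Z<.182)
    p=np.polyfit(B[k],A[k],1)
    print(n,k.sum(),'A med',np.median(A[k]),'slope',p,'z',np.median(Z[k]),'A rng',np.percentile(A[k],[2,98]))
    k=(A>-.09)&(A<-.01)&(abs(B)<.09)&(Z>.172)&(Z<.22); print('sides B',np.percentile(B[k],[0,1,99,100]))
    k=(abs(A)<.006)&(abs(B)<.09)&(Z>.168)&(Z<.182); print('front B',np.percentile(B[k],[0,1,99,100]))
E
```

```text
9.55 [ 0.6108 -0.2104  0.3325] 0.381909682953299 [-0.4 -0.1 -0.8] [0.9888 0.1491 0.    ]
-0.06 z0.387 39 tz -0.009 0.014 [ 0  0  0  0  0  0  0  3  7  5  2  1  0  0  0  1  1 10  6  3  0  0  0  0
  0  0  0  0]
-0.05 z0.377 50 tz -0.012 0.015 [ 0  0  0  0  0  0  0  0  6  5  9  0  0  0  0  3 10  7  7  3  0  0  0  0
  0  0  0  0]
-0.04 z0.367 35 tz 0.005 0.015 [0 0 0 0 0 0 0 0 3 8 5 0 0 0 0 2 7 4 5 1 0 0 0 0 0 0 0 0]
-0.03 z0.357 37 tz -0.011 0.016 [0 0 0 0 0 0 0 0 6 4 7 4 0 0 0 3 5 5 3 0 0 0 0 0 0 0 0 0]
-0.02 z0.347 31 tz -0.006 0.015 [0 0 0 0 0 0 0 0 4 3 6 2 0 0 0 1 7 6 2 0 0 0 0 0 0 0 0 0]
-0.01 z0.337 11 tz -0.009 0.015 [0 0 0 0 0 0 0 0 0 0 5 0 0 0 0 0 6 0 0 0 0 0 0 0 0 0 0 0]
0.00 z0.327 9 tz 0.001 0.013 [0 0 0 0 0 0 0 0 0 0 5 0 0 0 0 0 4 0 0 0 0 0 0 0 0 0 0 0]
0.01 z0.317 53 tz -0.01 0.014 [0 0 0 0 0 0 0 0 0 1 6 7 7 9 7 8 8 0 0 0 0 0 0 0 0 0 0 0]
0.02 z0.307 52 tz -0.012 0.016 [0 0 0 0 0 0 0 0 0 2 6 7 7 6 5 9 8 2 0 0 0 0 0 0 0 0 0 0]
0.03 z0.297 18 tz -0.008 0.014 [0 0 0 0 0 0 0 0 0 5 4 0 2 0 2 1 1 3 0 0 0 0 0 0 0 0 0 0]
0.04 z0.287 17 tz -0.005 0.014 [0 0 0 0 0 0 0 0 0 0 3 3 0 0 0 0 9 2 0 0 0 0 0 0 0 0 0 0]
0.05 z0.277 25 tz -0.008 0.014 [0 0 0 0 0 0 0 0 0 0 2 9 1 0 0 8 5 0 0 0 0 0 0 0 0 0 0 0]
0.06 z0.267 6 tz 0.005 0.016 [0 0 0 0 0 0 0 0 0 0 1 2 0 0 0 1 2 0 0 0 0 0 0 0 0 0 0 0]
top 90 A med -0.0003597024107595923 slope [ 0.00061133 -0.00032481] z 0.1758514056262266 A rng [-0.00337475  0.00281654]
sides B [-0.06919417 -0.06869584  0.06888242  0.06969985]
front B [-0.06930403 -0.06842046  0.06721195  0.0678669 ]
side 55 A med -0.00047964082339395337 slope [ 0.00823944 -0.00055208] z 0.17427666332525948 A rng [-0.00357457  0.0025662 ]
sides B [-0.06942405 -0.06458672  0.07079097  0.0712058 ]
front B [-0.06758741 -0.06511301  0.06994384  0.07120141]
```

View pics/c5.png

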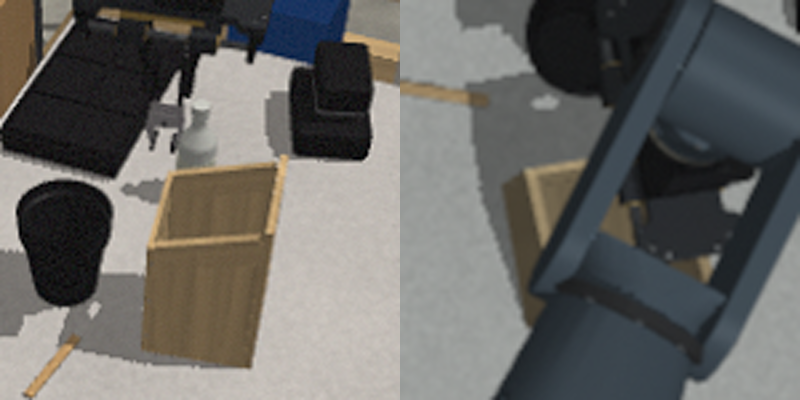

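The side view shows the clamp hanging gaping, jaws at about (150,135) and (175,140), just above and behind the front wall's top edge. Next I'll measure the jaw positions in wall axes with the same camera.

```bash
cat > jaw.py <<'E'
from tool import *
def jaw(zt):
    "zt: expected tip z"
    Ws=[cloud(grab('side')) for _ in range(3)]
    th=np.radians(8.6);u=np.array([np.cos(th),np.sin(th)]);w=np.array([-np.sin(th),np.cos(th)])
    W=np.concatenate([x.reshape(-1,3) for x in Ws])
    d=W[:,:2]-[.609,-.212];A=d@u;B=d@w;Z=W[:,2]
    for lo,hi in((-.004,.008),(.008,.02),(.02,.03),(.045,.06),(.062,.08),(.085,.115)):
        k=(abs(A)<.04)&(abs(B)<.02)&(Z>zt+lo)&(Z<zt+hi)
        l=A[k&(A<0)];r=A[k&(A>=0)]
        if len(l) and len(r): print(f'+{lo}',len(l),len(r),'L',np.percentile(l,[5,50,95]).round(4),'R',np.percentile(r,[5,50,95]).round(4),'mid',((np.percentile(l,5)+np.percentile(r,95))/2).round(4),((np.percentile(l,95)+np.percentile(r,5))/2).round(4),'B',np.percentile(B[k],[2,50,98]).round(4))
    k=(abs(A)<.02)&(abs(B)<.02)&(Z>zt-.02)&(Z<zt+.03); print('zmin',np.sort(Z[k])[:12].round(4))
E
python3 -c "
from jaw import *
s=read_state();print(s['time_s'],s['position']);jaw(.27)"
```

```text
9.65 [ 0.61087403 -0.21065276  0.33252339]
+-0.004 25 20 L [-0.0132 -0.0118 -0.0082] R [0.0095 0.0113 0.0145] mid 0.0006 0.0006 B [-0.0071  0.0131  0.0166]
+0.008 34 52 L [-0.0165 -0.0112 -0.0079] R [0.0092 0.013  0.0161] mid -0.0002 0.0007 B [-0.0054  0.008   0.0169]
+0.02 25 18 L [-0.0193 -0.0178 -0.0145] R [0.0156 0.0176 0.0192] mid -0.0001 0.0006 B [-0.0039  0.0103  0.0157]
+0.045 58 54 L [-0.0169 -0.0129 -0.0013] R [0.0025 0.0132 0.0168] mid -0.0001 0.0006 B [-0.0075  0.0107  0.0169]
+0.062 49 52 L [-0.0251 -0.016  -0.0126] R [0.0119 0.0148 0.0237] mid -0.0007 -0.0003 B [-0.0031  0.0113  0.0149]
+0.085 171 203 L [-0.0267 -0.019  -0.0121] R [0.0117 0.0176 0.027 ] mid 0.0001 -0.0002 B [-0.006   0.0107  0.0158]
zmin [0.2656 0.2668 0.2672 0.2673 0.2684 0.2686 0.2686 0.2686 0.2689 0.2689
 0.2692 0.27  ]
```

The jaws are centred across the wall within 0.6 mm, with a gap of about 18–19 mm, but sit about 4 mm too far along +y. I'll correct that, descend to just above the edge and check again.

Emit:
play_rows(
  commands=[
    [[0,-0.002,-0.005],[0,0,0]],
    [[0,-0.0037,-0.02],[0,0,0]],
    [[0,-0.0037,-0.038],[0,0,0]],
    [[0,-0.0037,-0.055],[0,0,0]],
    [[0,-0.0037,-0.07],[0,0,0]],
    [[0,-0.0037,-0.08],[0,0,0]],
    [[0,-0.0037,-0.08],[0,0,0]],
    [[0,-0.0037,-0.08],[0,0,0]],
  ],
)

```text
time_s: 10.8
position: [0.6112, -0.2157, 0.253]
tcp_rot: [[0.989, 0.001, -0.148], [0.148, -0.001, 0.989], [0.001, -1.0, -0.001]]
force: [-0.4, 0.3, -1.3]
opening: 0.384
```

```bash
python3 -c "
from jaw import *
s=read_state();print(s['time_s'],s['position'],s['force'],s['opening']);jaw(s['position'][2]-.0625)"
```

```text
10.8 [ 0.61122832 -0.21572838  0.25297275] [-0.41463098  0.32598141 -1.32170935] 0.38407234184146644
+-0.004 24 15 L [-0.0132 -0.0105 -0.0075] R [0.0087 0.0113 0.0147] mid 0.0008 0.0006 B [-0.0077  0.0089  0.0141]
+0.008 33 52 L [-0.0152 -0.0119 -0.0093] R [0.0087 0.0127 0.016 ] mid 0.0004 -0.0003 B [-0.0112  0.0038  0.0122]
+0.02 19 19 L [-0.0194 -0.0177 -0.0015] R [0.0016 0.0171 0.0194] mid 0.0 0.0 B [-0.0006  0.0059  0.0106]
+0.045 45 41 L [-0.017  -0.0148 -0.0009] R [0.0017 0.0116 0.0167] mid -0.0002 0.0004 B [-0.0117  0.0056  0.0108]
+0.062 41 52 L [-0.0259 -0.0171 -0.0142] R [0.0113 0.0144 0.0243] mid -0.0008 -0.0014 B [-0.0084  0.0075  0.0126]
+0.085 162 179 L [-0.0269 -0.019  -0.0128] R [0.0112 0.0172 0.026 ] mid -0.0004 -0.0008 B [-0.0088  0.0068  0.0118]
zmin [0.1706 0.1708 0.1712 0.1712 0.1713 0.1721 0.1726 0.1727 0.173  0.1732
 0.1733 0.1734]
```

Centred across (within 0.5 mm) and along the wall (about ±11.5 mm). Descend the last 37 mm gently.

Emit:
play_rows(
  commands=[
    [[0,0,-0.005],[0,0,0]],
    [[0,0,-0.011],[0,0,0]],
    [[0,0,-0.017],[0,0,0]],
    [[0,0,-0.023],[0,0,0]],
    [[0,0,-0.029],[0,0,0]],
    [[0,0,-0.034],[0,0,0]],
    [[0,0,-0.037],[0,0,0]],
    [[0,0,-0.037],[0,0,0]],
    [[0,0,-0.037],[0,0,0]],
  ],
)

```text
time_s: 12.08
position: [0.6109, -0.2156, 0.2156]
tcp_rot: [[0.989, 0.0, -0.147], [0.147, -0.0, 0.989], [0.0, -1.0, -0.0]]
force: [1.3, 0.7, -1.4]
opening: 0.381
```

```bash
python3 -c "
from jaw import *
s=read_state();print(s['time_s'],s['position'],s['tcp_rot'][:,0],s['force'],s['moment'],s['opening']);jaw(s['position'][2]-.0625)
c=grab('side');W=cloud(c)
a=cv2.resize(c['frame'][70:220,230:380][:,:,::-1],(800,800),interpolation=2)[:600]
cv2.imwrite('pics/c6.png',a)
# box shift check: unchanged area of side wall / back rim
for n in('side','top'):
    c=capture(n);c0=dict(np.load(n+'0.npz'))
    X=cloud(c0);k=(X[...,0]>.4)&(X[...,0]<.6)&(X[...,1]>-.32)&(X[...,1]<-.12)&(X[...,2]>.02)
    d=abs(c['frame'].astype(int)-c0['frame']).sum(2);print(n,'box px median diff',np.median(d[k]),'frac>60',(d[k]>60).mean())
"
```

```text
12.075 [ 0.61090841 -0.21558022  0.21561165] [9.89066090e-01 1.47472387e-01 4.06189929e-04] [ 1.34446234  0.72129662 -1.40488135] [-0.10773014  0.06436674 -0.0159033 ] 0.3812646177003918
+-0.004 30 13 L [-0.014  -0.0083 -0.0024] R [0.0085 0.013  0.0137] mid -0.0001 0.0031 B [-0.0132  0.005   0.011 ]
+0.008 41 48 L [-0.0146 -0.0098 -0.0023] R [0.0008 0.0127 0.0173] mid 0.0013 -0.0008 B [-0.0094  0.0055  0.0163]
+0.02 32 26 L [-0.0199 -0.0161 -0.0008] R [0.0006 0.0057 0.0178] mid -0.0011 -0.0001 B [-0.009   0.0067  0.0185]
+0.045 46 41 L [-0.0173 -0.0146 -0.0003] R [0.0024 0.0126 0.0153] mid -0.001 0.0011 B [-0.0112  0.0054  0.0119]
+0.062 44 47 L [-0.0261 -0.0171 -0.0137] R [0.0112 0.0139 0.0227] mid -0.0017 -0.0013 B [-0.0035  0.0078  0.0124]
+0.085 140 169 L [-0.0284 -0.0201 -0.013 ] R [0.0109 0.0166 0.0262] mid -0.0011 -0.001 B [-0.0099  0.0068  0.0122]
zmin [0.1384 0.1403 0.1415 0.1421 0.1426 0.1452 0.1461 0.147  0.1473 0.1481
 0.1482 0.1494]
side box px median diff 54.0 frac>60 0.22668074621612108
top box px median diff 54.0 frac>60 0.4249456127628716
```

View pics/c6.png

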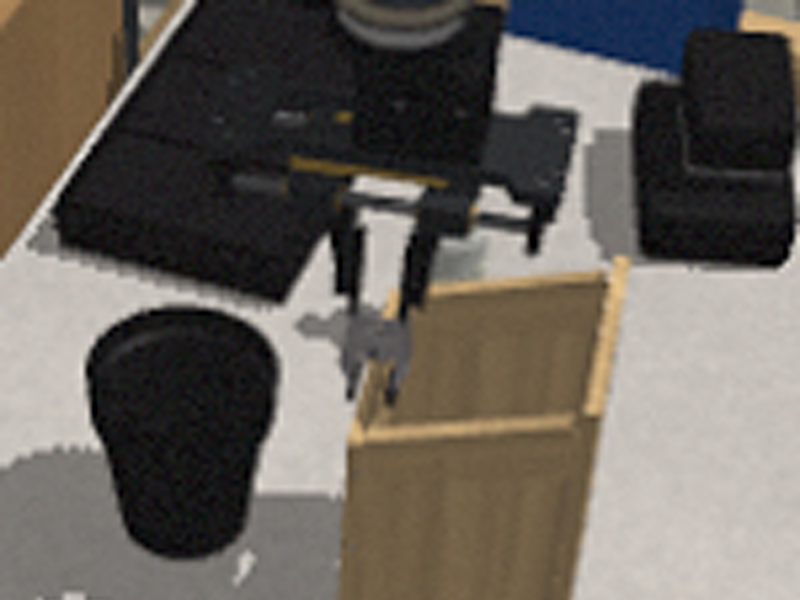

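The picture shows the jaws at (352,385) outside and (392,390) inside the front wall, with the pin above the edge. One last numeric check that the box has not moved, then hand in.

```bash
python3 -c "
from jaw import *
th=np.radians(8.6);u=np.array([np.cos(th),np.sin(th)]);w=np.array([-np.sin(th),np.cos(th)])
def m(c):
    W=cloud(c);d=W[...,:2]-[.609,-.212];A=d@u;B=d@w;Z=W[...,2];f=c['frame'].astype(int);wd=f[...,0]>f[...,2]+20
    k=wd&(abs(B-.067)<.012)&(A>-.11)&(A<-.02)&(Z>.03)&(Z<.15); p=np.polyfit(A[k],B[k],1)
    e=wd&(abs(A)<.006)&(B>.015)&(B<.055)&(abs(Z-.175)<.006)
    g=wd&(abs(A+.131)<.008)&(abs(B)<.06)&(abs(Z-.225)<.006)
    return k.sum(),p.round(5),'front edge A',e.sum(),np.median(A[e]).round(4),'back',g.sum(),np.median(A[g]).round(4)
print(m(dict(np.load('side0.npz'))));print(m(capture('side')))
s=read_state();print(s['time_s'],s['force'],s['opening'],s['qvel'].round(2))
jaw(s['position'][2]-.0625)
hand_in()"
```

```text
(np.int64(775), array([0.00484, 0.0663 ]), 'front edge A', np.int64(21), np.float64(0.0001), 'back', np.int64(76), np.float64(-0.1285))
(np.int64(767), array([0.00166, 0.06596]), 'front edge A', np.int64(20), np.float64(-0.0004), 'back', np.int64(78), np.float64(-0.1285))
12.425 [ 0.01822568  0.53604299 -0.76914421] 0.38203955290608194 [ 0.13 -0.02  0.13  0.02  0.04  0.05]
+-0.004 24 17 L [-0.0139 -0.0086 -0.0024] R [0.0077 0.0112 0.0144] mid 0.0003 0.0027 B [-0.0106  0.0058  0.0109]
+0.008 51 50 L [-0.0158 -0.0104 -0.0006] R [0.002  0.0119 0.0164] mid 0.0003 0.0007 B [-0.0098  0.0057  0.0168]
+0.02 31 26 L [-0.0205 -0.0173 -0.0009] R [0.0004 0.0073 0.0175] mid -0.0015 -0.0003 B [-0.0093  0.0064  0.0179]
+0.045 31 41 L [-0.0171 -0.0147 -0.0026] R [0.0055 0.0124 0.0155] mid -0.0008 0.0015 B [-0.0125  0.0073  0.0129]
+0.062 48 48 L [-0.0261 -0.0171 -0.0131] R [0.011  0.0137 0.0228] mid -0.0016 -0.0011 B [-0.0097  0.0074  0.0127]
+0.085 134 171 L [-0.0285 -0.0202 -0.0132] R [0.0109 0.0161 0.0256] mid -0.0015 -0.0012 B [-0.0104  0.007   0.0128]
zmin [0.1346 0.1389 0.1404 0.1405 0.1438 0.144  0.145  0.1452 0.1471 0.1479
 0.1483 0.149 ]
the job is handed in; nothing more can be done
```

I squeezed the larger clamp open on the tray wall, lifted it straight off and carried it to the nest box. It is held gaping astride the middle of the front wall's top edge. I handed the job in at about 12.4 s.

**Last checks:**
- **Opening:** the handles are parallel at about 33 mm. While the clamp hung clear above the wall, I measured the jaw gap at about 18 mm.
- **Position:** the jaws are centred within about 1 mm across the wall, about 1 mm along it and within 0.3° of square. The tips are about 22–24 mm below the top edge.
- **Contact:** readings of 1.5 N or less at the wrist suggest neither jaw touches the wall.
- **Box:** its visible wall, front edge and back edge match the start pictures within about 0.5 mm.

**What disagreed:**
- **Tool length:** the cameras showed the fingers about 34 mm higher than the reported tool position implied. I went by the cameras for the grasp.
- **Box picture comparison:** a plain before-and-after comparison of the box pixels showed differences. I put these down to shadow and the arm in view, and relied on the depth measurements instead.
- **Jaws against the wall:** the final jaw-edge readings are noisy because wall points mix in, so I relied on the readings taken just above the edge.
- **Not measured:** I did not re-measure the small clamp, tray contents, batten and other items. Nothing in the pictures or forces suggested they moved.

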